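# Open a second-hand chainsaw's fuel filler whose cap undoes an unknown way

### The job

The chainsaw on the sale table has to be shown with its fuel tank open. Take off its fuel filler cap, the one nearer the rear handle: the saw's two caps undo in opposite directions and nobody remembers which is which, so try it one way and, if it will not give, the other, then turn it until it comes free and lift it off. Finish while still holding the cap still in the gripper, with nothing else carrying it, a good hand's breadth (about 10 cm) above its neck; leave the oil cap shut and do not push the bottle, wrench and hub cap about.

Things in the scene. Friction and masses are not known exactly. Their poses are not given: they have to be found in the camera images.
- saw: Chainsaw lying on its right side, firmly bedded, does not move. Powerhead 300 x 190 mm. Origin on the table under its middle; x to the bar's nose (560 mm away), -x to the rear handle (ends 290 mm back), y to the saw's top, z up. Grey tank housing, x -150 to 150, y -92 to 0 mm, top face 146 mm above the table, carries both caps; blue engine shroud y 0 to 108 mm, 144 mm high.
- starter (a point): Centre of the round starter cover's top, 166 mm above the table, 116 mm across, on the shroud at saw x 15, y 48 mm. The pull grip beside it (saw x -60, y 52 mm) is 164 mm high; the hand guard (saw x 117, y 60 to 158 mm) 155 mm.
- front_handle (a point): Middle of the black front handle, a 25 mm tube passing over the saw from y -118 to 147 mm between the two caps; this point is on its axis at saw x 34, y 0, 196 mm above the table (top of the tube 209 mm).
- fuel_neck (a point): Rim centre of the upright fuel neck, 148 mm above the table, saw x -85, y -47 mm (rear-handle side); axes as the saw's. Bayonet: the wrong way the cap meets a hard stop within 5 degrees; the right way (cw or ccw, unknown) it turns with slight drag, about 0.1 N m, is free of its ledges past about 53 degrees and stops hard at 90; it lifts straight out from 57 to 85 degrees, not before.
- oil_neck (a point): Rim centre of the oil filler neck, 148 mm above the table, saw x 100, y -47 mm (bar side). It opens the opposite way to the fuel neck.
- fuel_cap_grip (a point): Fuel cap, black plastic, 35 g: centre of its upright grip web, on the cap's axis, 19 mm above the neck's rim when shut. Web 40 mm long (this x), 10 thick (y), 21 high (10 mm above and below this point), on a disc 48 mm across, 7 thick; pinch it across the 10 mm. Below, a plug 22 mm across with two lugs (32 mm over them) reaches 40 mm below this point. Shut, its x lies along the saw's x.
- oil_cap_grip (a point): The oil filler cap, just like the fuel cap, on the oil neck; the same point and axes. It stays shut.
- oil_bottle: Bystander: white plastic bottle standing on the table on the near side of the bar, 54 mm across, 130 mm high; origin at its foot.
- bar_wrench: Bystander: steel T-shaped bar wrench lying on the table beside the tank housing, about 180 mm long, 50 mm across its head, 18 mm high; origin on the table under the middle of its shank, x along it.
- hub_cap: Bystander: shallow round aluminium hub cap lying on the table, 152 mm across, 28 mm high; origin at the centre of its underside.
Not all that is in view belongs to the job. Leave any brown or green look-alike of the part that bears fuel_cap_grip alone.

How it is judged:
By the outcome, as a careful person would: the job done as asked, in the order asked, and still so for the second after the job is handed in, while the arm keeps its last pose, push and grip.
It also fails if it takes over 42 s, if anything falls off the work surface, if the arm or the gripper's body presses on something with over 40 N, if the wrist force passes 120 N, or if a joint passes its speed limit or range.

### The arm

A 6-joint arm with a two-finger parallel gripper is mounted at the origin on the work surface. World frame = base frame: x ahead of the robot, y to its left, z up, the work surface at z = 0. Lengths are in m, angles in rad, forces in N, time in s.
With the tool pointing down it reaches from about 0.25 to 0.725 m from the base axis. Payload 4 kg.
Tool frame: the origin (TCP) lies at the very end of the fingers, on their centre line; the grasp point (between the pads) lies 19 mm behind it; z points along the fingers, y is the line along which they close (so a half turn about z gives the same grasp; the last joint's range is limited). The gripper opens to 85 mm and grips with 20 to 120 N. Pads are 22 mm wide; open, the fingers measure 114 mm over their backs; the gripper's body (76 mm by 85 mm) begins 54 mm behind the grasp point. The pads swing forward as they close: fully open they stand 13 mm farther back than shut.
Start: joints at [-1.297, 0.241, 0.005, 1.335, 0, 1.571], TCP at [0.135, -0.481, 0.231] pointing down, gripper open.
Joint ranges: [-2.72, 2.72], [-1.05, 1.87], [-1.09, 1.28], [-1.99, 2.15], [-1.42, 1.44], [-3.14, 3.14]. Speed limits (rad/s): [2.79, 2.79, 3.14, 3.14, 3.14, 3.14].

### API

Orientations are given as a rotation vector (axis times angle).
In Python, from cell import readout, grab_frame, workorder gives the robot as it stands.
- The arm moves only by the shell command python3 -m jog 'ROWS' [FORCE]. ROWS is JSON, a list of rows, each a list of 7 numbers: the closure, from 0 (fully open) to 1 (shut), then the shift along the tool's x, y, z in mm, then the turn, a rotation vector about the tool's x, y, z in rad. In form: [[jaw, x, y, z, ax, ay, az], ...]. A call has 1 to 20 rows; each row is the pose to reach, as a shift and turn from the pose commanded when the call began, along the tool's axes at that moment; what a row does not reach only later rows make up. A row lasts 1/8 s, in which the tool goes at most 62.5 mm and 10.7 degrees, less where a joint would pass 70% of its speed; a pose out of reach is approached as far as the arm can. A call with a gripper value outside its range is refused whole. The fingers move at their own pace and stop on an object; FORCE is the grip in N (left out, the last holds). Time passes only in rows, so rows that repeat a pose let the fingers close. It gives the time, the measured TCP pose, the force, the opening and the grip force at its end, in the units of the state.
- readout.sense(): the state, without advancing time (a new reading comes with each control period).
- grab_frame(name): name is "side" or "top"; returns a dict with "image" (420x560x3 uint8, red, green, blue), "vfov" (degrees; the focal length in pixels is half the picture's height over the tangent of half this angle, whatever the lens; pixels are square), "cx", "cy" (the principal point, pixels), "k1" (the pictures are not rectified: a ray, as slopes to the right and down, at radius r is drawn at 1 + k1 r^2 times it, then the intrinsics apply), "position" and "rotation" of the camera in the world. Camera axes: x right, y down, z forward; pixel columns grow to the right and rows downward; lengths in m; the calibration is good to about 2 mm. A picture is of the moment at which its call begins. There is no depth.
- workorder.close_job(): hands the job in; it is judged then, once.
The state is a dict: "t": time; "joints": joint angles; "qd": joint speeds; "joint_efforts": joint torques, N m; "position": TCP position; "eef_rot": TCP orientation; "contact_force": force on the tool from outside, world axes, zero at the start; "ft_torque": the same for the moment, N m; "opening": finger opening in m; "grip_force": force on a finger pad.
Only numpy, scipy, OpenCV 4.12 (cv2) and the standard library are available. Lean on these libraries where they do the work, as an engineer would, in place of code of your own. Each camera call takes 0.05 s, during which the arm holds its last target. There are 200 camera calls.

## Working session

There is one attempt and no reset: what is moved stays moved. The work goes in short steps, Python scripts to look and compute and a shell command to move; the robot and the scene stay as the last step left them, time stands still between calls to the robot, and variables do not carry over. Pictures are saved under pics/ and viewed, at most 10 in all, crops included, and the job is handed in when it is done.

```bash
mkdir -p pics
cat > h.py <<'E'
import numpy as np, cv2
from cell import readout, grab_frame, workorder
from scipy.spatial.transform import Rotation as R
def cam(f):
    h,w=f["image"].shape[:2]; fl=h/2/np.tan(np.radians(f["vfov"])/2)
    return fl,f["cx"],f["cy"],f["k1"],np.array(f["position"]),np.array(f["rotation"])
def rm(r):
    return r if r.shape==(3,3) else (R.from_rotvec(r).as_matrix() if r.size==3 else R.from_quat(r).as_matrix())
def ray(f,u,v):
    fl,cx,cy,k,p,r=cam(f); d=np.array([(u-cx)/fl,(v-cy)/fl]); s=d.copy()
    for _ in range(30): s=d/(1+k*(s@s))
    return p, rm(r)@np.array([s[0],s[1],1])
def at(f,u,v,z):
    p,d=ray(f,u,v); return p+d*(z-p[2])/d[2]
def proj(f,P):
    fl,cx,cy,k,p,r=cam(f); c=rm(r).T@(np.array(P)-p); s=c[:2]/c[2]; s=s*(1+k*(s@s)); return s*fl+[cx,cy]
def save(f,name,crop=None,sc=1):
    im=f["image"][:,:,::-1]
    if crop: u0,v0,u1,v1=crop; im=im[v0:v1,u0:u1]
    cv2.imwrite("pics/"+name,cv2.resize(im,None,fx=sc,fy=sc,interpolation=cv2.INTER_CUBIC))
E
python3 - <<'E'
from h import *
import pickle
for n in("top","side"):
    f=grab_frame(n); save(f,n+"0.png",None,1.4); pickle.dump(f,open(n+".pkl","wb"))
    print({k:v for k,v in f.items() if k!="image"})
s=readout.sense();print(s)
E
```

```text
{'vfov': 46.0418139881702, 'cx': 278.5121140048401, 'cy': 205.79851633867898, 'k1': -0.00017777981629698756, 'position': array([0.41341408, 0.16549487, 1.31478811]), 'rotation': array([-2.15227367,  2.13763427, -0.14930706])}
{'vfov': 45.581238594535805, 'cx': 286.253248086434, 'cy': 203.46895916878583, 'k1': 0.015428291480375457, 'position': array([ 0.47530897, -0.88964001,  0.88120115]), 'rotation': array([-2.20452917,  0.08220431, -0.07267951])}
{'t': 0.1, 'joints': array([-1.29696731e+00,  2.41348604e-01,  3.86351143e-03,  1.33516942e+00,
       -3.26957714e-06,  1.57081220e+00]), 'qd': array([ 0.00086919,  0.00066557,  0.00295152, -0.00096686, -0.00040632,
       -0.00065954]), 'joint_efforts': array([-9.41600410e-04, -3.73137796e+01,  2.53010058e+01,  1.08415674e-02,
       -8.35416540e-05,  1.37198946e-07]), 'position': array([ 0.13505986, -0.48084083,  0.23049822]), 'eef_rot': array([-3.11037338e+00, -4.28511166e-01,  4.03256506e-04]), 'contact_force': array([0.10765299, 0.12935233, 0.41113911]), 'ft_torque': array([ 0.03864639, -0.03090229, -0.00295757]), 'grip_force': 0.0, 'opening': 0.08499266727634228}
```

View pics/top0.png

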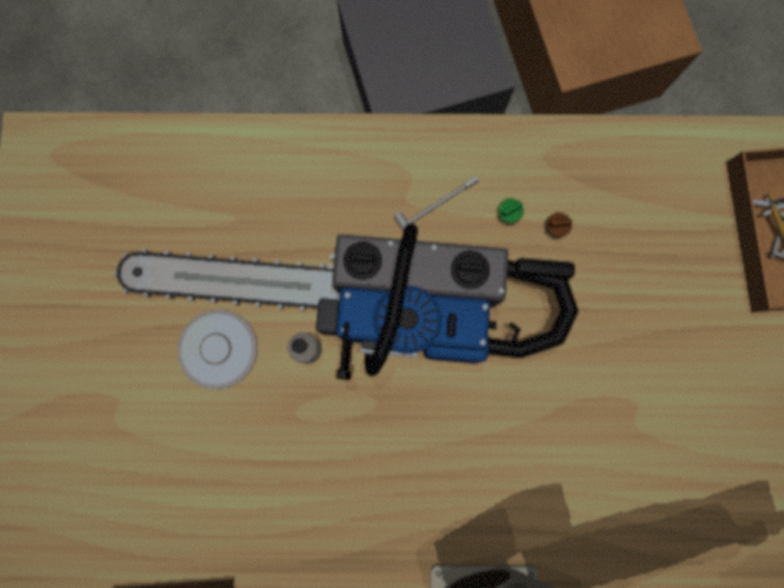

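View pics/side0.png

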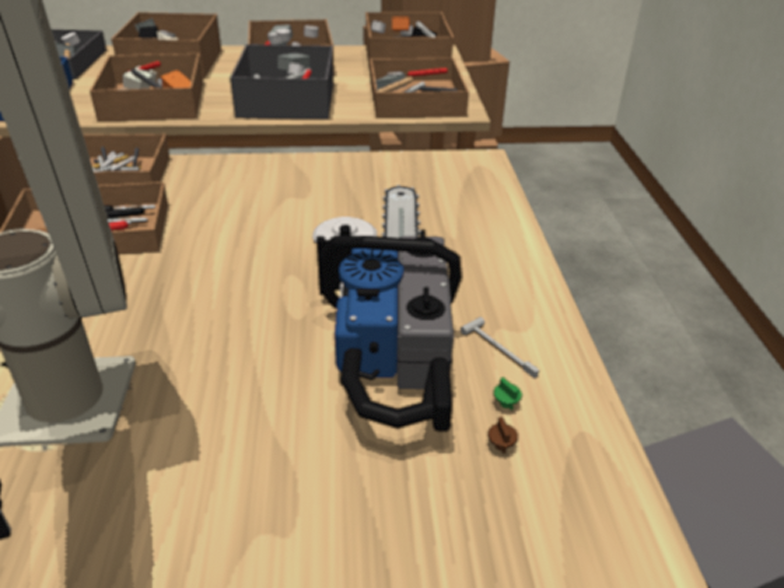

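Top view (1.4x): black cap near the rear handle at (470,269), oil cap at (361,261), green look-alike (510,210) and brown (558,225) on the table. The one by the rear handle is the fuel cap. In the side view it is at (426,305). I'll check it in one crop.

Run:
```python
import pickle
from h import *
t=pickle.load(open("top.pkl","rb"));s=pickle.load(open("side.pkl","rb"))
a=cv2.resize(t["image"][155:235,230:370],None,fx=5,fy=5,interpolation=cv2.INTER_CUBIC)
b=cv2.resize(s["image"][195:235,270:340],None,fx=5,fy=5,interpolation=cv2.INTER_CUBIC)
im=np.zeros((600,700,3),np.uint8);im[:400]=a;im[400:,:350]=b
cv2.imwrite("pics/crop.png",im[:,:,::-1])
for n,u,v in(("fuel",470/1.4,269/1.4),("oil",361/1.4,261/1.4)): print(n,at(t,u,v,.155))
print(at(s,426/1.4,305/1.4,.155))
```

```text
fuel [0.61457509 0.03535354 0.155     ]
oil [0.62720741 0.22081883 0.155     ]
[0.61390896 0.03272172 0.155     ]
```

View pics/crop.png

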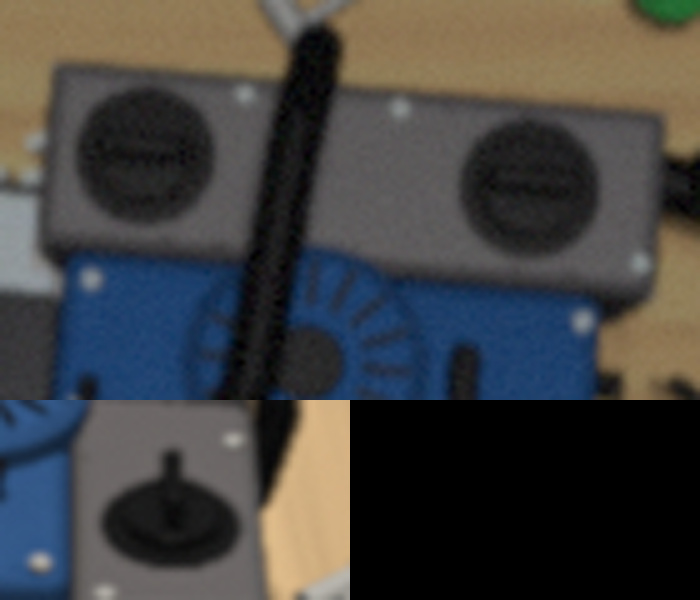

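The crop confirms the pick. The fuel disc is at top pixel (336,192.6) and the oil disc at (259,186.2), both webs lie along the saw's x, and the side view has the fuel disc at (304.2,219.5).

```bash
cat >> h.py <<'E'
def rel(P,Rt):
    s=readout.sense();r=R.from_rotvec(s["eef_rot"])
    print("shift mm",1e3*r.inv().apply(P-s["position"]),"turn",(r.inv()*Rt).as_rotvec())
E
python3 - <<'E'
import pickle
from h import *
t=pickle.load(open("top.pkl","rb"));s=pickle.load(open("side.pkl","rb"))
f=at(t,336,192.6,.155);o=at(t,259,186.2,.155);g=at(s,304.2,219.5,.155)
print(f,o,g,np.linalg.norm(o-f)); d=(o-f)/np.linalg.norm(o-f); print("yaw",np.degrees(np.arctan2(d[1],d[0])))
print(R.from_rotvec(readout.sense()["eef_rot"]).as_matrix().round(3))
P=(f+g)/2
for sg in(1,-1):
    x=sg*d; z=np.array([0,0,-1.]); Rt=R.from_matrix(np.c_[x,np.cross(z,x),z])
    P[2]=.26; rel(P,Rt)
E
```

```text
[0.6134761  0.03468451 0.155     ] [0.62777872 0.21809988 0.155     ] [0.61298642 0.02649283 0.155     ] 0.1839721772729184
yaw 85.54113086769404
[[ 0.963  0.27  -0.001]
 [ 0.27  -0.963  0.002]
 [-0.    -0.002 -1.   ]]
shift mm [ 598.65072035 -363.13162052  -28.82904116] turn [-1.62412154e-03 -1.12983138e-03 -1.21916086e+00]
shift mm [ 598.65072035 -363.13162052  -28.82904116] turn [-1.24406233e-03  1.78832741e-03  1.92243079e+00]
```

```bash
python3 -m jog '[[0.45,40,-24,-10,0,0,-0.08],[0.45,85,-52,-20,0,0,-0.17],[0.45,130,-79,-29,0,0,-0.26],[0.45,175,-106,-29,0,0,-0.35],[0.45,220,-134,-29,0,0,-0.45],[0.45,265,-161,-29,0,0,-0.54],[0.45,310,-188,-29,0,0,-0.63],[0.45,355,-215,-29,0,0,-0.72],[0.45,400,-243,-29,0,0,-0.81],[0.45,445,-270,-29,0,0,-0.9],[0.45,490,-297,-29,0,0,-1.0],[0.45,535,-325,-29,0,0,-1.09],[0.45,575,-349,-29,0,0,-1.17],[0.45,600,-364,-29,0,0,-1.219],[0.45,600,-364,-29,0,0,-1.219]]' 60
python3 - <<'E'
from h import *
s=readout.sense();print(s["joints"],s["opening"],s["contact_force"],s["ft_torque"])
t=grab_frame("top");f=grab_frame("side");save(f,"s1.png",(230,120,400,240),4.5)
print(proj(f,s["position"]))
x=np.array([np.cos(np.radians(85.5)),np.sin(np.radians(85.5)),0]);z=np.array([0,0,-1.])
rel(np.array([.6133,.0345,.159]),R.from_matrix(np.c_[x,np.cross(z,x),z]))
E
```

```text
t: 1.98
position: [0.615, 0.0331, 0.2586]
eef_rot: [-2.302, -2.135, 0.003]
contact_force: [-0.3, -0.1, -0.6]
opening: 0.0468
grip_force: 0.0
[5.37216229e-02 4.75073028e-01 4.13971366e-01 1.51188213e+00
 1.13989170e-04 1.69974228e+00] 0.04680041349195211 [-0.34846348 -0.13558685 -0.64355504] [ 0.02039044 -0.00363928 -0.0055885 ]
[306.78581412 181.30758725]
shift mm [  3.29340212  -0.63218181 100.45440842] turn [-0.00196698  0.00064197  0.00048727]
```

View pics/s1.png

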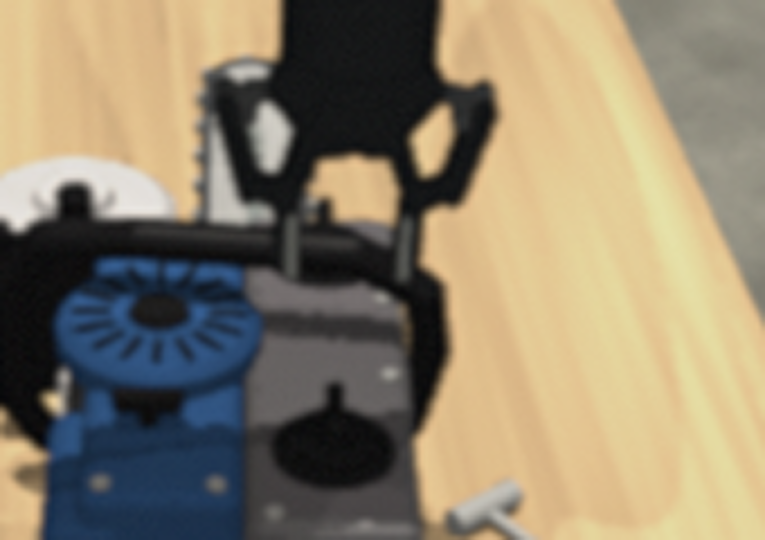

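Tips project at (307,182) as predicted, the calibration is good, and the web sits below between the fingers. Descending and gripping.

```bash
python3 -m jog '[[0.45,3,-0.6,30,0,0,0],[0.45,3,-0.6,60,0,0,0],[0.45,3,-0.6,80,0,0,0],[0.45,3,-0.6,92,0,0,0],[0.45,3,-0.6,99,0,0,0],[0.45,3,-0.6,99,0,0,0]]' 60 && python3 -m jog '[[0.7,0,0,0,0,0,0],[0.8,0,0,0,0,0,0],[1,0,0,0,0,0,0],[1,0,0,0,0,0,0],[1,0,0,0,0,0,0],[1,0,0,0,0,0,0]]' 60
python3 - <<'E'
from h import *
s=readout.sense();print(s["joints"],s["opening"],s["contact_force"],s["ft_torque"])
f=grab_frame("side");save(f,"s2.png",(240,130,370,240),5)
E
```

```text
t: 2.82
position: [0.614, 0.034, 0.1615]
eef_rot: [2.307, 2.132, 0.0]
contact_force: [-0.3, 0.0, 0.3]
opening: 0.0473
grip_force: 0.0
t: 3.58
position: [0.6144, 0.0344, 0.1619]
eef_rot: [2.306, 2.133, 0.001]
contact_force: [-1.2, 0.1, 4.5]
opening: 0.0081
grip_force: 62.0
[5.59208732e-02 5.03564658e-01 2.08972016e-01 1.27517551e+00
 6.70960014e-05 1.70466336e+00] 0.008055239388081475 [-1.20876543  0.11053927  4.49914519] [0.06604515 0.18507308 0.02453942]
```

View pics/s2.png

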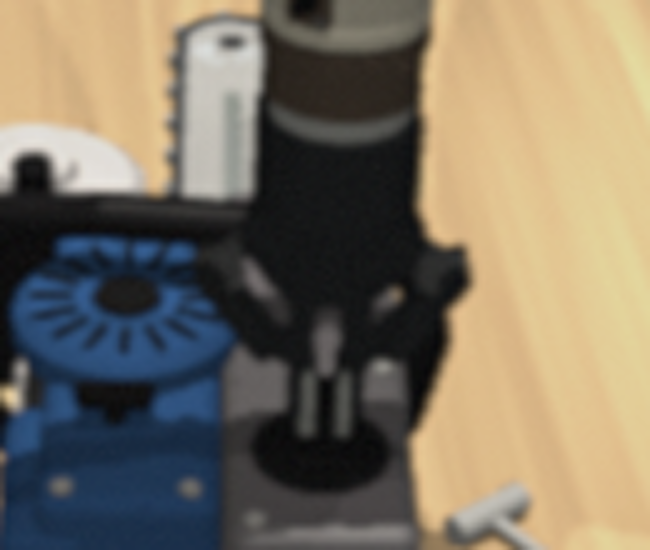

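The fingers hold the web (62 N), just above the disc at (322,450). Trying clockwise a little.

```bash
python3 -m jog '[[1,0,0,0,0,0,0.04],[1,0,0,0,0,0,0.08],[1,0,0,0,0,0,0.12],[1,0,0,0,0,0,0.12]]' 70
python3 - <<'E'
from h import *
s=readout.sense();print(s["joints"][5],s["ft_torque"],s["contact_force"])
E
```

```text
t: 4.12
position: [0.6142, 0.0345, 0.1618]
eef_rot: [2.427, 1.994, 0.0]
contact_force: [-1.4, -0.1, 4.4]
opening: 0.0081
grip_force: 73.6
1.8223143014470307 [-0.13254247  0.25922414  0.95674987] [-1.35557709 -0.14737044  4.40544901]
```

0.96 N·m at 7° is the hard stop. Counter-clockwise instead.

```bash
python3 -m jog '[[1,0,0,0,0,0,-0.06],[1,0,0,0,0,0,-0.12],[1,0,0,0,0,0,-0.2],[1,0,0,0,0,0,-0.28],[1,0,0,0,0,0,-0.36],[1,0,0,0,0,0,-0.36]]' 70
python3 - <<'E'
from h import *
s=readout.sense();print(s["joints"][5],s["ft_torque"],s["contact_force"])
E
```

```text
t: 4.88
position: [0.6146, 0.0343, 0.1617]
eef_rot: [2.035, 2.392, 0.001]
contact_force: [-0.4, -0.4, 3.1]
opening: 0.0083
grip_force: 71.4
1.465456447540655 [ 0.0117271  -0.13025966  0.04189815] [-0.41745322 -0.3877467   3.14641762]
```

```bash
python3 -m jog '[[1,0,0,0,0,0,-0.12],[1,0,0,0,0,0,-0.24],[1,0,0,0,0,0,-0.36],[1,0,0,0,0,0,-0.48],[1,0,0,0,0,0,-0.6],[1,0,0,0,0,0,-0.72],[1,0,0,0,0,0,-0.84],[1,0,0,0,0,0,-0.94],[1,0,0,0,0,0,-1.0],[1,0,0,0,0,0,-1.0]]' 70
python3 - <<'E'
from h import *
s=readout.sense();print(s["joints"][5],s["ft_torque"],s["contact_force"])
f=grab_frame("side");save(f,"s3.png",(240,130,370,240),5)
E
```

```text
t: 6.12
position: [0.6144, 0.0343, 0.1616]
eef_rot: [0.64, 3.075, 0.0]
contact_force: [0.4, 0.1, 4.7]
opening: 0.008
grip_force: 71.4
0.466329204646095 [ 0.00993095 -0.08998331  0.03334609] [0.41005152 0.06804817 4.71546897]
```

View pics/s3.png

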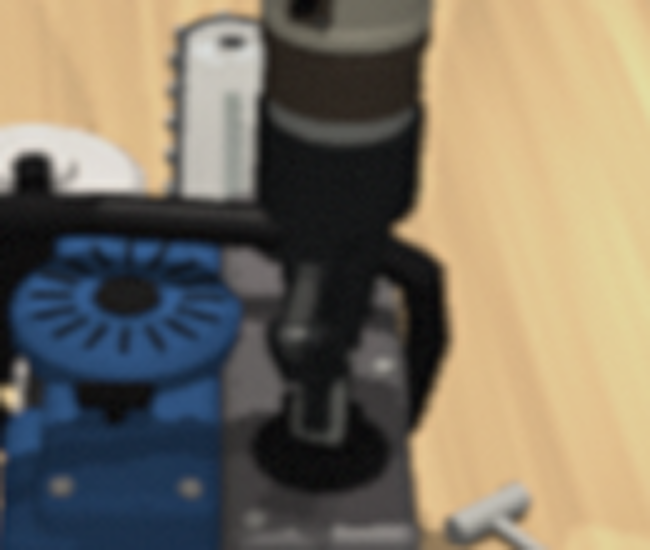

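The gripper has turned about 71° with the cap still seated at (322,455). Test lift of 5 mm.

```bash
python3 -m jog '[[1,0,0,-2,0,0,0],[1,0,0,-5,0,0,0],[1,0,0,-5,0,0,0]]' 80
```

```text
t: 6.55
position: [0.6135, 0.0343, 0.1658]
eef_rot: [-0.638, -3.075, 0.001]
contact_force: [0.7, -0.1, 0.3]
opening: 0.0077
grip_force: 80.9
```

No resistance, so it is free. Lift to about 10 cm: plug out first, then up.

```bash
python3 -m jog '[[1,0,0,-8,0,0,0],[1,0,0,-18,0,0,0],[1,0,0,-30,0,0,0],[1,0,0,-45,0,0,0],[1,0,0,-60,0,0,0],[1,0,0,-75,0,0,0],[1,0,0,-88,0,0,0],[1,0,0,-96,0,0,0],[1,0,0,-100,0,0,0],[1,0,0,-100,0,0,0],[1,0,0,-100,0,0,0],[1,0,0,-100,0,0,0]]' 80
python3 - <<'E'
from h import *
f=grab_frame("side");save(f,"s4.png",(230,110,380,240),4.5)
print(readout.sense()["ft_torque"],readout.sense()["qd"].round(3))
E
```

```text
t: 8.05
position: [0.6138, 0.0343, 0.2657]
eef_rot: [-0.637, -3.075, 0.0]
contact_force: [0.5, 0.6, -0.6]
opening: 0.0079
grip_force: 80.9
[-0.06452214 -0.01136175 -0.02006075] [-0.001 -0.004  0.004 -0.002 -0.002 -0.001]
```

View pics/s4.png

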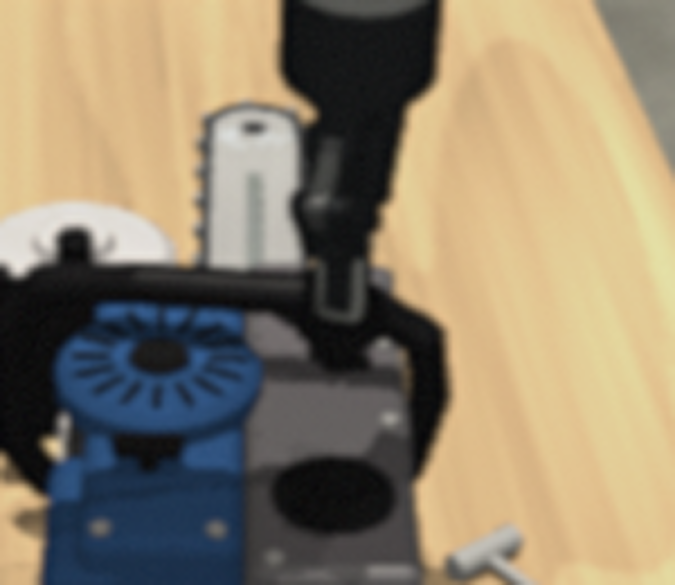

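The gripped cap's plug shows at (335,355), but a dark disc remains at the neck (333,495). I'll check with contrast whether that is the open neck.

Run:
```python
from h import *
f=grab_frame("side");t=grab_frame("top")
g=lambda im:(np.clip(im/255.,0,1)**.4*255).astype(np.uint8)
a=cv2.resize(g(f["image"][160:240,270:340]),None,fx=7,fy=7,interpolation=cv2.INTER_CUBIC)
import pickle;b=pickle.load(open("side.pkl","rb"))
c=cv2.resize(g(b["image"][200:240,275:335]),None,fx=5,fy=7,interpolation=cv2.INTER_CUBIC)
im=np.zeros((560,790,3),np.uint8);im[:,:490]=a;im[:280,490:]=c
cv2.imwrite("pics/c5.png",im[:,:,::-1])
for z in(.148,.155,.245,.275): print(z,(proj(f,[.6138,.0343,z])-[270,160])*7)
```

```text
0.148 [238.24172354 418.41906183]
0.155 [239.14382449 402.13740113]
0.245 [251.34126773 182.1457269 ]
0.275 [255.67157574 104.11413777]
```

View pics/c5.png

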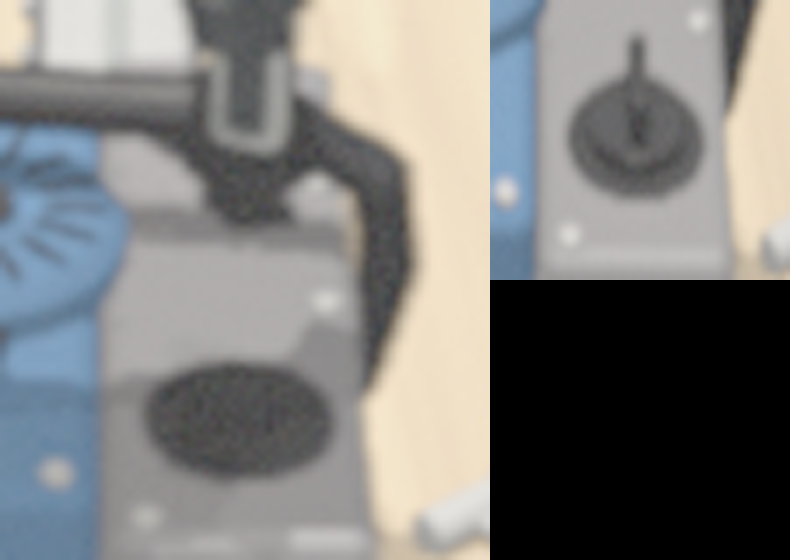

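The neck is now a flat dark ring at rim height (240,420) with no web on it, and the cap hangs from the fingers with its plug at (250,200). I'll raise it another centimetre and hand in.

```bash
python3 -m jog '[[1,0,0,-5,0,0,0],[1,0,0,-10,0,0,0],[1,0,0,-10,0,0,0],[1,0,0,-10,0,0,0],[1,0,0,-10,0,0,0]]' 80
python3 -c "
from cell import workorder
print(workorder.close_job())"
```

```text
t: 8.82
position: [0.614, 0.0343, 0.2761]
eef_rot: [-0.638, -3.076, 0.0]
contact_force: [0.4, -0.6, -0.9]
opening: 0.0077
grip_force: 80.9
the job is handed in; nothing more can be done
None
```

The fuel cap is off: it opened counter-clockwise (clockwise hit the stop), and the gripper is holding it still about 11 cm above where it sat; I never touched the oil cap, bottle, wrench or hub cap, and the job was handed in at about 9 s.

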